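Fish a spacer out of a deep pocket with sprung tongs

ROBOT

A 6-joint arm with a two-finger parallel gripper is mounted at the origin on the work surface. World frame = base frame: x ahead of the robot, y to its left, z up, the work surface at z = 0. Lengths are in m, angles in rad, forces in N, time in s.
With the tool pointing down it reaches from about 0.35 to 0.85 m from the base axis. Payload 8.1 kg.
Tool frame: the origin (TCP) lies at the very end of the fingers, on their centre line; the grasp point (between the pads) lies manip.grasp_offset behind it (manip.grasp_offset is the distance from the TCP to the grasp point, in m); x points along the fingers, y is the direction in which the jaws open and shut, and the axes are right-handed (so a half turn about x gives the same grasp; the last joint's range is limited). The gripper opens to 93 mm and grips with 3 to 60 N. Pads are 15 mm wide; open, the fingers measure 128 mm over their backs; the gripper's body (75 mm by 188 mm) begins 65 mm behind the grasp point.
Start: joints at [1.241, 0.13, 1.488, -0, 1.523, -0.085], TCP at [0.145, 0.582, 0.219] pointing down, gripper open.
Joint ranges: [-2.96, 2.96], [-0.89, 2.26], [0.02, 2.5], [-1.34, 4.48], [0, 2.73], [-2.66, 2.66]. Speed limits (rad/s): [2.39, 2.39, 2.79, 3.14, 3.14, 3.14].

INTERFACE

Orientations are given as a unit quaternion [x, y, z, w].
In Python, from station import manip gives the robot as it stands.
- The arm moves only by the shell command python3 -m handwheel 'ROWS' [FORCE]. ROWS is JSON, a list of rows, each a list of 7 numbers: the turn, a rotation vector about the tool's x, y, z in degrees, then the shift along the tool's x, y, z in m, then the opening in per cent of the stroke, from 0 (shut) to 100 (fully open). In form: [[wx, wy, wz, dx, dy, dz, gripper], ...]. A call has 1 to 12 rows; each row is the pose to reach, as a shift and turn from the pose measured when the call began, along the tool's axes at that moment; what a row does not reach only later rows make up. A row lasts 1/10 s, in which the tool goes at most 50 mm and 8.59 degrees, less where a joint would pass 70% of its speed; a pose out of reach is approached as far as the arm can. A call with a gripper value outside its range is refused whole. The fingers move at their own pace and stop on an object; FORCE is the grip in N (left out, the last holds). Time passes only in rows, so rows that repeat a pose let the fingers close. It gives the time, the measured TCP pose, the force and the opening at its end, in the units of the state.
- manip.state(): the state, without advancing time (a new reading comes with each control period).
- manip.capture(name): name is "scene" or "side" or "wrist"; returns the picture (384x512x3 uint8, blue, green, red); there is no depth.
- manip.camera_model(name): a dict with "mtx" (3x3 intrinsics, pixels), "D" ([k1, k2, p1, p2, k3] as OpenCV has them; the pictures are not rectified), "extrinsics" (4x4, takes a point from world to camera coordinates). Camera axes: x right, y down, z forward; pixel columns grow to the right and rows downward; lengths in m; the calibration is good to about 2 mm. A picture is of the moment at which its call begins: read the wrist's pose just before it. camera_model takes no time and is no camera call; for the wrist camera it gives the pose at the moment of the call.
- manip.hand_in(): hands the job in, once; it reports no verdict.
The state is a dict: "t": time; "joints": joint angles; "joint_velocities": joint speeds; "tau": joint torques, N m; "tool_pos": TCP position; "eef_rot": TCP orientation; "contact_force": force on the tool from outside, world axes, zero at the start; "wrist_torque": the same for the moment, N m; "opening": finger opening in m.
Only numpy, scipy, OpenCV 4.12 (cv2) and the standard library are available. Lean on these libraries where they do the work, as an engineer would, in place of code of your own. Each camera call takes 0.05 s, during which the arm holds its last target. There are 200 camera calls.

TASK

A small steel spacer is down in the narrow pocket of the cast housing, too deep for fingers. Take the sprung tongs from their stand, squeeze them part-way so that they go into the pocket, grip the spacer with them (never with the robot's own fingers), lift it out and lower it, still held, until it lies flat on the floor of the shallow steel dish; do not drop it. Then hang the tongs back upright on their stand as they were, and leave the other things on the bench where they are.

Things in the scene. Friction and masses are not known exactly. Their poses are not given: they have to be found in the camera images.
- tongs_grip (a point): Sprung tongs, 100 g, hanging upright, tips down. Point on their centre line at the height to grip, midway between the black rubber grip pads (18 wide, 22 tall) on the jaws' outer faces, 100 mm above the tips. z up, y the line along which the jaws close: the gripper closes along it. Width over the pads: 40 mm open, less 2 x jaw_a when squeezed. Strips: 12 wide (x), 3 thick.
- tongs_tip (a point): Point midway between the two jaw tips at their lower end, 100 mm below tongs_grip, same axes. Open, the tips are 26 mm apart inside and 32 mm over their outsides: too wide for the pocket (28 mm). Each mm of jaw_a takes 2 mm off both.
- jaw_a (a joint): Travel of each tongs jaw, m: 0 open, 0.009 shut stop (8 mm between tips). Both move equally and parallel along the tongs' y, staying centred. Spring per side: 6 N at 0 (a lighter grip does not move them), 8 N at 0.004, 10.5 N at 0.009. About 0.004 fits the pocket with 2 mm to spare either side and the spacer with 3 mm; with the spacer pinched it reads about 0.007.
- jaw_b (a joint): The opposite jaw, always equal to jaw_a.
- spacer_mid (a point): Plain steel spacer, a flat cylinder 12 mm in diameter and only 7 mm tall, 10 to 16 g; the point is its centre, half-way up, z along its axis. It lies flat on the floor of the pocket, so the tips must be lowered to the floor, up to 10 mm off the pocket's middle along the pocket's length and up to 1.5 mm across.
- pocket_mouth (a point): Centre of the pocket's mouth, on top of the tower (64 x 48 mm) of the fixed aluminium housing, 70 mm above the bench. The pocket is an upright rectangular well, 44 mm long along this point's x, 28 wide along its y, z up; the tongs must close along y. Its floor varies, 44 to 56 mm below the mouth: feel for it. The rest of the housing (130 x 100 mm) is 60 mm tall or lower.
- dish: Fixed shallow open steel dish, 110 mm along x, 90 along y, 12 mm tall, walls and floor about 3 mm (inside floor 3 mm above the bench); origin at the centre of its underside.
- stand_saddle (a point): Fixed tongs stand: two slim uprights with flat tops 14 (x) by 44 mm (y), 31 mm either side of the middle along x, on a base 120 x 80. Point midway between their tops, 150 mm above the bench, z up. The end blocks of the tongs' head rest on the tops, axes aligned, jaws hanging between them, grip point 30 mm below this point, tips 20 mm above the bench. 48 mm free between the uprights, y sides open.
- board: Loose green circuit board, 100 x 75 mm, about 11 mm tall with its parts; bystander. Origin under its centre.
- drive: Loose disk drive, 146 x 101 x 24 mm; bystander. Origin under its centre.
- jar: Loose closed jar, 56 mm in diameter, 65 mm tall; bystander. Origin under its centre.
- driver: Loose screwdriver lying along its x, 160 mm long; bystander.
- brush: Loose brush lying along its x, 170 mm long; bystander.
- reel: Loose black reel standing on its end, 60 mm in diameter, 40 mm tall; bystander. Origin under its centre.
- spacer: The spacer of spacer_mid; origin at the centre of its underside.
- tongs: The tongs; origin at tongs_tip. Their head spans 30 to 44 mm above tongs_grip: an H of a bar 10 mm wide (y) and, 24 to 38 mm either side of the middle along x, two end blocks 36 mm wide (y).

How it is judged:
By the outcome, as a careful person would: the job done as asked, in the order asked, and still so for the second after the job is handed in, with the robot touching nothing.
It also fails if it takes over 61 s, if anything falls off the work surface, if the arm or the gripper's body presses on something with over 40 N, if the wrist force passes 120 N, or if a joint passes its speed limit or range.

## Working session

There is one attempt and no reset: what is moved stays moved. The work goes in short steps, Python scripts to look and compute and a shell command to move; the robot and the scene stay as the last step left them, time stands still between calls to the robot, and variables do not carry over. Pictures are saved under pics/ and viewed, about 8 in all and at most 12, crops included, and the job is handed in when it is done.

```bash
ls; mkdir -p pics; python3 - <<'E'
from station import manip
import cv2,numpy as np
s=manip.state();print(s, manip.grasp_offset)
for n in("scene","side"):
    im=manip.capture(n);cv2.imwrite(f"pics/{n}0.png",im)
    c=manip.camera_model(n);print(n,c)
a=cv2.imread("pics/scene0.png");b=cv2.imread("pics/side0.png")
cv2.imwrite("pics/both0.png",cv2.resize(np.vstack([a,b]),None,fx=.78,fy=.78))
E
```

```text
pics
{'t': 0.0, 'joints': array([ 1.24060853e+00,  1.31165717e-01,  1.48927661e+00, -4.52642309e-06,
        1.52298533e+00, -8.54207269e-02]), 'joint_velocities': array([ 6.09636758e-04,  2.60791293e-04, -5.00010453e-05,  8.78023932e-04,
       -7.16741635e-04,  1.36921084e-03]), 'tau': array([-7.64043543e-04, -5.59851873e+01, -4.91761708e+01,  7.67472899e-02,
        3.53988656e-02, -1.80213797e-04]), 'tool_pos': array([0.14520594, 0.58158049, 0.21758619]), 'eef_rot': array([ 0.0856871 ,  0.70194996, -0.0869574 ,  0.70168539]), 'contact_force': array([ 1.02888129, -0.47418283,  0.12847898]), 'wrist_torque': array([0.00738758, 0.00441907, 0.01181116]), 'opening': 0.09293634796088751} 0.0188
scene {'mtx': array([[390.19099709,   0.        , 256.14827137],
       [  0.        , 390.19099709, 194.76460358],
       [  0.        ,   0.        ,   1.        ]]), 'D': array([-0.13731806,  0.        ,  0.        ,  0.        ,  0.        ]), 'extrinsics': array([[-0.59871354,  0.80092511, -0.00781429,  0.30607498],
       [ 0.63655654,  0.46987673, -0.6115649 , -0.32645595],
       [-0.48614594, -0.37112642, -0.79115568,  1.34792756],
       [ 0.        ,  0.        ,  0.        ,  1.        ]])}
side {'mtx': array([[347.46431543,   0.        , 257.69059074],
       [  0.        , 347.46431543, 193.46887369],
       [  0.        ,   0.        ,   1.        ]]), 'D': array([-0.0220765,  0.       ,  0.       ,  0.       ,  0.       ]), 'extrinsics': array([[-0.8379571 , -0.54570914, -0.00542519,  0.53735294],
       [-0.41207172,  0.63920697, -0.64931606,  0.25829328],
       [ 0.35780553, -0.54186343, -0.76049932,  0.90138539],
       [ 0.        ,  0.        ,  0.        ,  1.        ]])}
```

View pics/scene0.png

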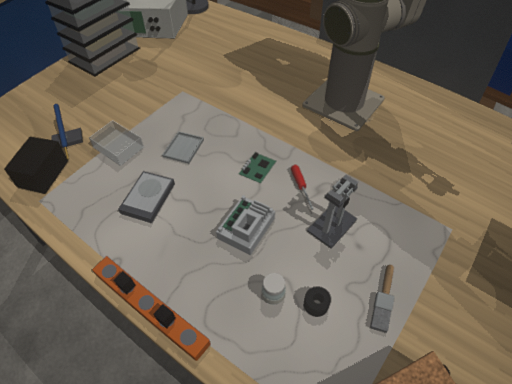

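View pics/side0.png

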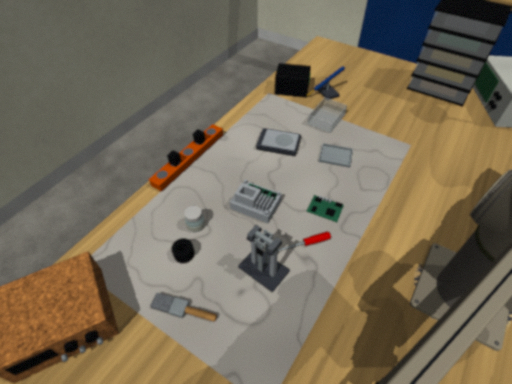

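Scene: the stand with tongs is at (335,215), the housing pocket at (248,220), and the dish is likely the flat tray at (183,148). In the side picture they are at (263,255), (255,200) and (335,155). Next I'll enlarge these areas.

```bash
cat > h.py <<'E'
import cv2,numpy as np
from station import manip
def cam(n): 
    c=manip.camera_model(n);return c["mtx"],c["D"],np.array(c["extrinsics"])
def ray(c,p):
    K,D,E=c
    u=cv2.undistortPoints(np.array([[p]],float),K,D)[0,0]
    R,t=E[:3,:3],E[:3,3]
    return -R.T@t, R.T@np.array([u[0],u[1],1.])
def onz(c,p,z):
    o,d=ray(c,p);return o+d*(z-o[2])/d[2]
def tri(rs):
    A=0;b=0
    for o,d in rs:
        d=d/np.linalg.norm(d);P=np.eye(3)-np.outer(d,d);A=A+P;b=b+P@o
    return np.linalg.solve(A,b)
def proj(c,X):
    K,D,E=c
    return cv2.projectPoints(np.array(X,float).reshape(-1,3),cv2.Rodrigues(E[:3,:3])[0],E[:3,3],K,D)[0][:,0]
E
python3 - <<'E'
from h import *
a=cv2.imread("pics/scene0.png");b=cv2.imread("pics/side0.png")
def crop(im,x,y,w,h,f): return cv2.resize(im[y:y+h,x:x+w],None,fx=f,fy=f,interpolation=cv2.INTER_CUBIC)
A=np.hstack([crop(a,210,170,150,80,5)])
B=np.hstack([crop(b,220,175,90,120,3),crop(b,300,95,60,80,4)[:320]]) if 0 else crop(b,220,175,150,110,3)
C=crop(a,155,125,60,50,4)
cv2.imwrite("pics/c1.png",np.vstack([A[:,:750],np.zeros((0,750,3),np.uint8)]))
cs,cd=cam("scene"),cam("side")
print("pocket",onz(cs,(248,219),.07),onz(cd,(255,197),.07))
print("saddle",onz(cs,(344,188),.15),onz(cd,(262,237),.15))
print("dish",onz(cs,(183,148),.012),onz(cd,(336,155),.012))
E
```

```text
pocket [0.6278965 0.0627513 0.07     ] [0.60325555 0.07221248 0.07      ]
saddle [0.46437434 0.2267353  0.15      ] [0.48225029 0.22361474 0.15      ]
dish [ 0.50759636 -0.28479769  0.012     ] [ 0.49655409 -0.284057    0.012     ]
```

View pics/c1.png

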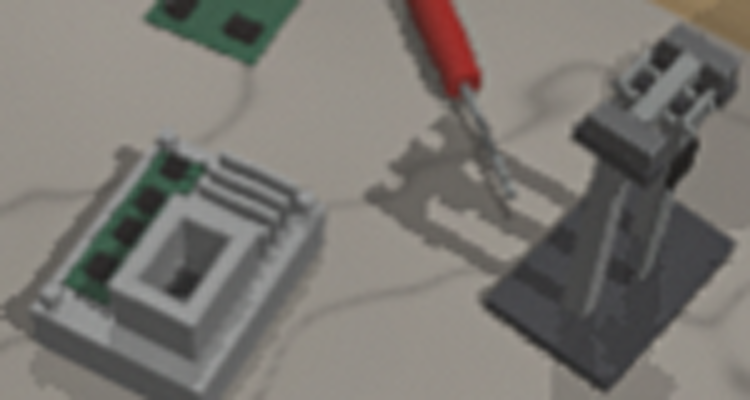

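The crop shows the tongs' H head, its bar running from crop (625,125) to (705,57), and the pocket mouth around crop (190,262). I'll work out the yaw and plan a move to look from above with the wrist camera.

```bash
cat >> h.py <<'E'
from scipy.spatial.transform import Rotation as Ro
def delta(pos,yaw):
    """target TCP pos; tool pointing down, jaw axis (tool y) at yaw (mod pi) in world"""
    s=manip.state();R0=Ro.from_quat(s["eef_rot"]);best=None
    for k in(0,1):
        a=yaw+k*np.pi
        x=np.array([0,0,-1.]);y=np.array([np.cos(a),np.sin(a),0]);z=np.cross(x,y)
        R=Ro.from_matrix(np.c_[x,y,z]);rv=(R0.inv()*R).as_rotvec(degrees=True)
        if best is None or np.linalg.norm(rv)<np.linalg.norm(best): best=rv
    sh=R0.inv().apply(np.array(pos)-s["tool_pos"])
    print("row",np.round(best,2),np.round(sh,4))
def st():
    s=manip.state();R=Ro.from_quat(s["eef_rot"]).as_matrix()
    print("t %.2f"%s["t"],"pos",np.round(s["tool_pos"],4),"yaw %.2f"%np.degrees(np.arctan2(R[1,1],R[0,1])),"xaxis",np.round(R[:,0],4),"F",np.round(s["contact_force"],1),"op %.4f"%s["opening"],"j",np.round(s["joints"],2))
E
python3 - <<'E'
from h import *
cs=cam("scene")
def w(p,z): return onz(cs,(p[0]/5+210-.4,p[1]/5+170-.4),z)
A=w((625,125),.164);B=w((705,57),.164);print(A,B,(A+B)/2,np.degrees(np.arctan2(*(B-A)[1::-1])))
P=[w(p,.07) for p in((188,205),(255,228),(205,300),(140,277))]
for p in P:print(p)
print(np.mean(P,0))
st()
E_=cam("wrist")[2];s=manip.state()
C=-E_[:3,:3].T@E_[:3,3];R=Ro.from_quat(s["eef_rot"])
print("cam in tool",R.inv().apply(C-s["tool_pos"]),"fwd",R.inv().apply(E_[2,:3]),"right",R.inv().apply(E_[0,:3]),cam("wrist")[0])
E
```

```text
[0.50580533 0.22218893 0.164     ] [0.4475736  0.23266425 0.164     ] [0.47668946 0.22742659 0.164     ] 169.8021152737719
[0.60888721 0.04563354 0.07      ]
[0.60018822 0.08102132 0.07      ]
[0.64877377 0.08671184 0.07      ]
[0.65710428 0.05308435 0.07      ]
[0.62873837 0.06661276 0.07      ]
t 0.10 pos [0.1452 0.5816 0.2177] yaw 75.98 xaxis [-5.0e-04 -1.5e-03 -1.0e+00] F [ 0.5 -0.1  0.6] op 0.0930 j [ 1.24  0.13  1.49  0.    1.52 -0.09]
cam in tool [-0.16662128 -0.0003304  -0.06637356] fwd [ 9.71261210e-01 -6.98944328e-04  2.38015070e-01] right [ 8.64292713e-04  9.99999452e-01 -5.90340942e-04] [[337.32600513   0.         258.41212286]
 [  0.         337.32600513 190.74984304]
 [  0.           0.           1.        ]]
```

```bash
python3 - <<'E'
from h import *
delta((.474,.226,.27),np.radians(79.8))
E
```

```text
row [-3.82 -0.01  0.09] [-0.0519 -0.2655  0.4052]
```

```bash
R='[-3.8,0,0.1,-0.052,-0.2655,0.405,100]'; python3 -m handwheel '[[-3.8,0,0.1,-0.052,-0.2655,0.405,100],[-3.8,0,0.1,-0.052,-0.2655,0.405,100],[-3.8,0,0.1,-0.052,-0.2655,0.405,100],[-3.8,0,0.1,-0.052,-0.2655,0.405,100],[-3.8,0,0.1,-0.052,-0.2655,0.405,100],[-3.8,0,0.1,-0.052,-0.2655,0.405,100],[-3.8,0,0.1,-0.052,-0.2655,0.405,100],[-3.8,0,0.1,-0.052,-0.2655,0.405,100],[-3.8,0,0.1,-0.052,-0.2655,0.405,100],[-3.8,0,0.1,-0.052,-0.2655,0.405,100],[-3.8,0,0.1,-0.052,-0.2655,0.405,100],[-3.8,0,0.1,-0.052,-0.2655,0.405,100]]'
python3 - <<'E'
from h import *
st()
c=cam("wrist");im=manip.capture("wrist");cv2.imwrite("pics/w1.png",im);np.save("w1.npy",np.array([c[2]]))
cv2.imwrite("pics/w1b.png",cv2.resize(im,None,fx=1.5,fy=1.5))
E
```

```text
t: 1.3
tool_pos: [0.4739, 0.2254, 0.2696]
eef_rot: [0.064, 0.705, -0.064, 0.704]
contact_force: [0.3, 0.2, -0.0]
opening: 0.0928
t 1.30 pos [0.4739 0.2254 0.2696] yaw 79.65 xaxis [-1.3e-03  2.0e-04 -1.0e+00] F [ 0.3  0.2 -0. ] op 0.0928 j [ 0.35 -0.09  1.62  0.    1.61 -1.04]
```

View pics/w1b.png

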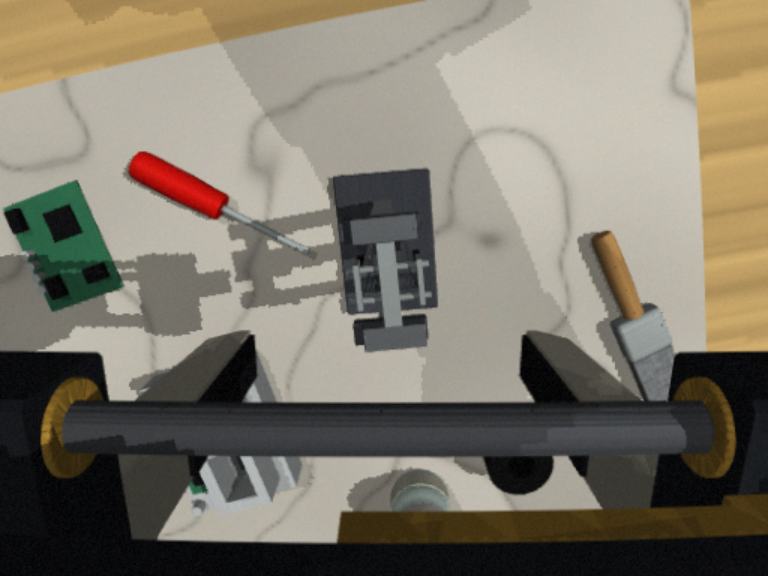

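The H head is at rows 214–350, cols 351–427 of the enlarged wrist picture, and it is well aligned with the gripper. I'll crop it to pick the corners accurately.

```bash
python3 - <<'E'
from h import *
im=cv2.imread("pics/w1.png")[130:240,215:305]
cv2.imwrite("pics/w1c.png",cv2.resize(im,None,fx=5.4,fy=5.4,interpolation=cv2.INTER_CUBIC))
E
```

```text
(no output)
```

View pics/w1c.png

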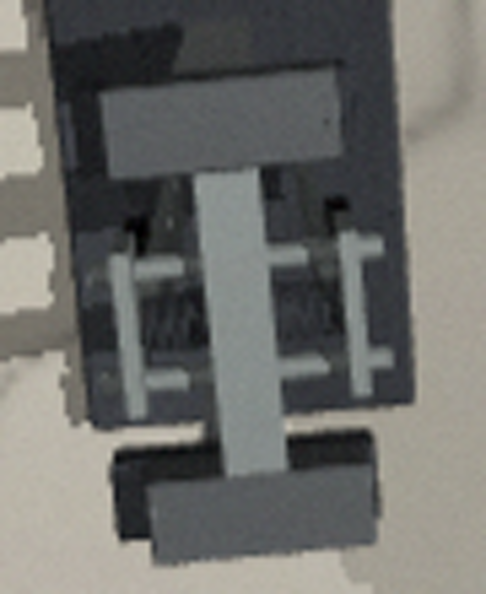

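```bash
python3 - <<'E'
from h import *
K,D,_=cam("wrist");c=(K,D,np.load("w1.npy")[0])
def w(p,z=.164): return onz(c,(p[0]/5.4-.4+215,p[1]/5.4-.4+130),z)[:2]
b1=np.array([w(p) for p in((101,93),(336,69),(341,156),(110,178))])
b2=np.array([w(p) for p in((149,485),(375,464),(377,543),(153,564))])
b1t=b1.mean(0);b2t=b2.mean(0)
print("sizes",np.linalg.norm(b1[0]-b1[1]),np.linalg.norm(b1[1]-b1[2]),np.linalg.norm(b2[0]-b2[1]),np.linalg.norm(b2[1]-b2[2]))
v=b2t-b1t;print("mid",(b1t+b2t)/2,"sep",np.linalg.norm(v),"ang",np.degrees(np.arctan2(v[1],v[0])))
for b in(b1,b2):
  for i,j in((0,1),(3,2)):
    d=b[j]-b[i];print("yang",np.degrees(np.arctan2(d[1],d[0])))
L=[w((194,175)),w((224,474)),w((259,170)),w((288,468))]
for i,j in((0,1),(2,3)):
  d=L[j]-L[i];print("bar",np.degrees(np.arctan2(d[1],d[0])))
print("barmid",np.mean(L,0))
# pocket mouth estimate for view
E
```

```text
sizes 0.035221433452811805 0.013071707505408516 0.03563104537772611 0.013146594992631062
mid [0.47319599 0.22607053] sep 0.06200269097424485 ang -4.35881162566695
yang 85.50035939355746
yang 85.17258845227185
yang 85.26945154120388
yang 85.382566391777
bar -4.945906709165324
bar -4.633824761856855
barmid [0.47321671 0.22581618]
```

```bash
python3 - <<'E'
from h import *
delta((.694,.078,.18),np.radians(98))
E
```

```text
row [-1.826e+01 -8.000e-02 -1.000e-02] [ 0.0892 -0.1065  0.2437]
```

```bash
python3 -m handwheel '[[-18.3,-0.1,0,0,-0.1065,0.2437,100],[-18.3,-0.1,0,0,-0.1065,0.2437,100],[-18.3,-0.1,0,0.089,-0.1065,0.2437,100],[-18.3,-0.1,0,0.089,-0.1065,0.2437,100],[-18.3,-0.1,0,0.089,-0.1065,0.2437,100],[-18.3,-0.1,0,0.089,-0.1065,0.2437,100],[-18.3,-0.1,0,0.089,-0.1065,0.2437,100],[-18.3,-0.1,0,0.089,-0.1065,0.2437,100],[-18.3,-0.1,0,0.089,-0.1065,0.2437,100]]'
python3 - <<'E'
from h import *
st()
c=cam("wrist");im=manip.capture("wrist");cv2.imwrite("pics/w2.png",im);np.save("w2.npy",c[2])
p=proj(c,(.629,.067,.07))[0];print(p);x,y=p.astype(int)
x0,y0=max(x-75,0),max(y-65,0)
print(x0,y0);cv2.imwrite("pics/w2c.png",cv2.resize(im[y0:y0+130,x0:x0+150],None,fx=5,fy=5,interpolation=cv2.INTER_CUBIC)[:600])
E
```

```text
t: 2.25
tool_pos: [0.6937, 0.08, 0.1813]
eef_rot: [-0.05, 0.705, 0.051, 0.706]
contact_force: [-0.2, 0.7, 0.6]
opening: 0.0931
t 2.25 pos [0.6937 0.08   0.1813] yaw 98.16 xaxis [ 1.3e-03  7.0e-04 -1.0e+00] F [-0.2  0.7  0.6] op 0.0931 j [ 0.04  0.41  1.22  0.    1.5  -1.67]
[253.92933065 109.00447943]
178 44
```

View pics/w2c.png

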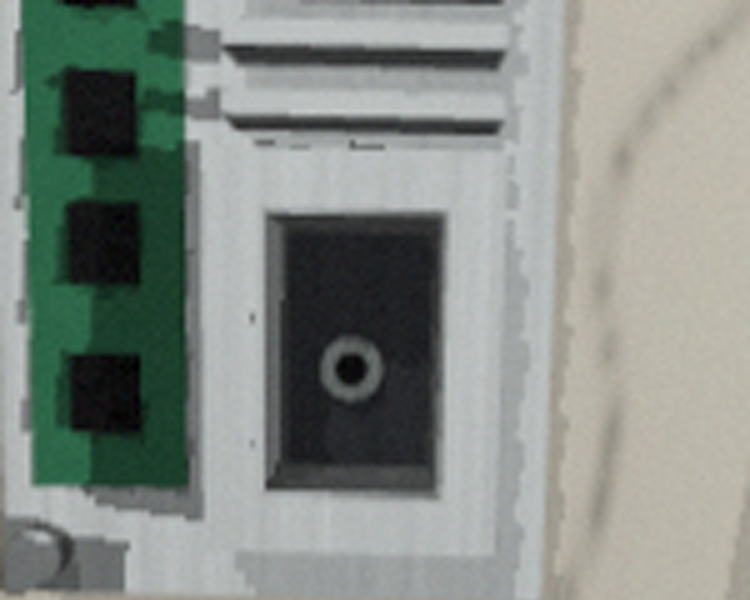

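```bash
python3 - <<'E'
from h import *
K,D,_=cam("wrist");c=(K,D,np.load("w2.npy"))
def w(p,z): return onz(c,(p[0]/5-.4+178,p[1]/5-.4+44),z)[:2]
q=np.array([w(p,.07) for p in((266,213),(446,213),(441,494),(266,490))])
print(q,q.mean(0))
for i,j in((0,1),(3,2),(0,3),(1,2)):
  d=q[j]-q[i];print(np.linalg.norm(d),np.degrees(np.arctan2(d[1],d[0])))
for z in(.022,.027,.033): print("spacer",w((351,368),z))
f=np.array([w(p,.02) for p in((287,233),(437,228),(434,466),(284,466))]);print("floor",f.mean(0))
for i,j in((0,1),(3,2),(0,3),(1,2)):
  d=f[j]-f[i];print(np.linalg.norm(d),np.degrees(np.arctan2(d[1],d[0])))
# tower outer edges
t=[w(p,.07) for p in((200,145),(505,145),(497,553))];print(t)
E
```

```text
[[0.61406927 0.04638147]
 [0.6100312  0.07461806]
 [0.65410814 0.08037499]
 [0.65753827 0.05186794]] [0.63393672 0.06331061]
0.028523871421752472 98.13860782980754
0.02871267710378325 96.86117198829453
0.04381387083450927 7.193590650892516
0.04445131238856219 7.4413315457184375
spacer [0.63756488 0.06172276]
spacer [0.63741304 0.0618565 ]
spacer [0.63723083 0.06201699]
floor [0.63400669 0.062984  ]
0.028121521159435597 99.99628142205496
0.028935686496735506 98.16689701191437
0.04346361502998432 6.583180848057423
0.04434631213404318 7.6853223755338576
[array([0.60524305, 0.0347834 ]), array([0.59846171, 0.08227246]), array([0.66240163, 0.09097509])]
```

```bash
python3 - <<'E'
from h import *
delta((.4732,.2259,.19),np.radians(85.4))
E
```

```text
row [12.77  0.14 -0.03] [-0.0085  0.1758 -0.1977]
```

```bash
python3 -m handwheel '[[12.8,0.1,0,-0.0085,0.1758,-0.1977,100],[12.8,0.1,0,-0.0085,0.1758,-0.1977,100],[12.8,0.1,0,-0.0085,0.1758,-0.1977,100],[12.8,0.1,0,-0.0085,0.1758,-0.1977,100],[12.8,0.1,0,-0.0085,0.1758,-0.1977,100],[12.8,0.1,0,-0.0085,0.1758,-0.1977,100],[12.8,0.1,0,-0.0085,0.1758,-0.1977,100],[12.8,0.1,0,-0.0085,0.1758,-0.1977,100],[12.8,0.1,0,-0.0085,0.1758,-0.1977,100]]'
python3 - <<'E'
from h import *
st();delta((.4732,.2259,.1012),np.radians(85.4))
c=cam("wrist");im=manip.capture("wrist");cv2.imwrite("pics/w3.png",im);np.save("w3.npy",c[2])
# predicted head corners at z=.164
a=np.radians(-4.6);ux=np.array([np.cos(a),np.sin(a)]);uy=np.array([-ux[1],ux[0]])
for sx,sy in((-38,-18),(-38,18),(38,18),(38,-18),(0,0)):
  p=proj(c,np.r_[np.array([.4732,.2259])+ux*sx/1e3+uy*sy/1e3,.164])[0];cv2.drawMarker(im,tuple(p.round().astype(int)),(0,0,255),cv2.MARKER_CROSS,7,1)
cv2.imwrite("pics/w3b.png",cv2.resize(im,None,fx=1.5,fy=1.5))
E
```

```text
t: 3.2
tool_pos: [0.4742, 0.2255, 0.1906]
eef_rot: [0.029, 0.706, -0.029, 0.707]
contact_force: [0.3, 0.8, 0.4]
opening: 0.093
t 3.20 pos [0.4742 0.2255 0.1906] yaw 85.34 xaxis [ 2.1e-03  6.0e-04 -1.0e+00] F [0.3 0.8 0.4] op 0.0930 j [ 0.35 -0.06  1.73 -0.    1.47 -1.14]
row [-0.06  0.12 -0.05] [ 0.0894  0.0003 -0.0012]
```

View pics/w3b.png

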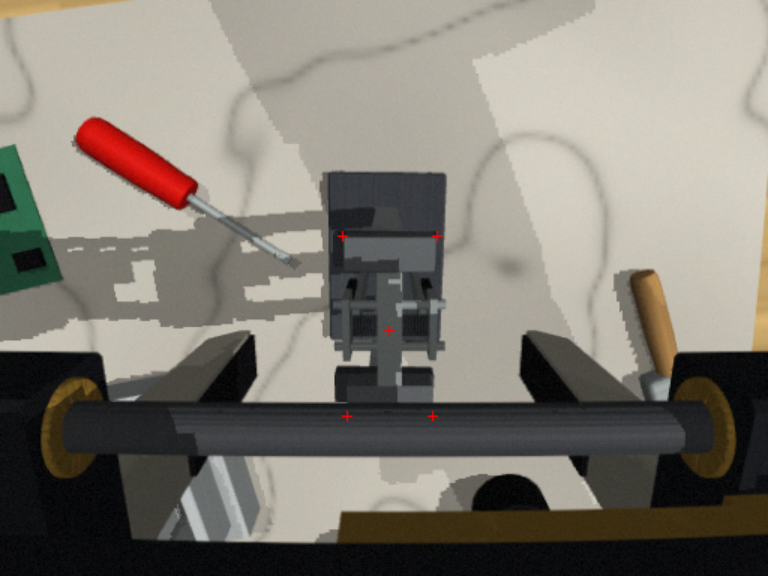

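The predicted corners fit the head, and the gripper straddles it symmetrically. Descending to grip height.

```bash
python3 -m handwheel '[[0,0.1,0,0.03,0.0003,-0.0012,100],[0,0.1,0,0.055,0.0003,-0.0012,100],[0,0.1,0,0.075,0.0003,-0.0012,100],[0,0.1,0,0.0894,0.0003,-0.0012,100],[0,0.1,0,0.0894,0.0003,-0.0012,100],[0,0.1,0,0.0894,0.0003,-0.0012,100]]'
python3 - <<'E'
from h import *
st();delta((.4732,.2259,.1012),np.radians(85.4))
E
```

```text
t: 3.85
tool_pos: [0.4737, 0.2254, 0.1012]
eef_rot: [0.029, 0.707, -0.029, 0.706]
contact_force: [0.4, -0.1, 0.4]
opening: 0.0933
t 3.85 pos [0.4737 0.2254 0.1012] yaw 85.26 xaxis [-5.e-04  6.e-04 -1.e+00] F [ 0.4 -0.1  0.4] op 0.0933 j [ 0.35  0.02  1.83  0.    1.3  -1.14]
row [-0.14 -0.03 -0.03] [-0.      0.0004 -0.0005]
```

```bash
python3 -m handwheel '[[0,0,0,0,0.0004,-0.0005,50],[0,0,0,0,0.0004,-0.0005,42],[0,0,0,0,0.0004,-0.0005,34.4],[0,0,0,0,0.0004,-0.0005,34.4],[0,0,0,0,0.0004,-0.0005,34.4],[0,0,0,0,0.0004,-0.0005,34.4],[0,0,0,0,0.0004,-0.0005,34.4],[0,0,0,0,0.0004,-0.0005,34.4]]' 15
python3 - <<'E'
from h import *
st()
E
```

```text
t: 4.65
tool_pos: [0.4732, 0.2259, 0.1012]
eef_rot: [0.029, 0.707, -0.029, 0.706]
contact_force: [-1.3, -0.1, 0.8]
opening: 0.0346
t 4.65 pos [0.4732 0.2259 0.1012] yaw 85.26 xaxis [-5.e-04  6.e-04 -1.e+00] F [-1.3 -0.1  0.8] op 0.0346 j [ 0.35  0.02  1.83  0.    1.3  -1.14]
```

```bash
python3 -m handwheel '[[0,0,0,0,0,0,34.4],[0,0,0,0,0,0,34.4],[0,0,0,0,0,0,34.4],[0,0,0,0,0,0,34.4]]' 15
```

```text
t: 5.05
tool_pos: [0.4732, 0.2259, 0.1012]
eef_rot: [0.029, 0.707, -0.029, 0.706]
contact_force: [-0.3, 0.2, 0.5]
opening: 0.032
```

```bash
python3 -m handwheel '[[0,0,0,-0.004,0,0,34.4],[0,0,0,-0.012,0,0,34.4],[0,0,0,-0.03,0,0,34.4],[0,0,0,-0.055,0,0,34.4],[0,0,0,-0.085,0,0,34.4],[0,0,0,-0.115,0,0,34.4],[0,0,0,-0.14,0,0,34.4],[0,0,0,-0.15,0,0,34.4],[0,0,0,-0.15,0,0,34.4]]'
python3 - <<'E'
from h import *
st();c=cam("wrist");im=manip.capture("wrist");cv2.imwrite("pics/w4.png",im);np.save("w4.npy",c[2])
delta((.6374,.0619,.25),np.radians(97.5))
E
```

```text
t: 5.95
tool_pos: [0.4742, 0.2261, 0.2532]
eef_rot: [0.03, 0.706, -0.029, 0.707]
contact_force: [-0.4, -0.2, -1.1]
opening: 0.0324
t 5.95 pos [0.4742 0.2261 0.2532] yaw 85.27 xaxis [ 0.0028  0.0018 -1.    ] F [-0.4 -0.2 -1.1] op 0.0324 j [ 0.35 -0.09  1.65  0.    1.58 -1.14]
row [-1.224e+01  1.000e-02 -5.000e-02] [ 0.0012 -0.1499  0.177 ]
```

```bash
python3 -m handwheel '[[-12.2,0,0,0.0012,-0.1493,0.177,34.4],[-12.2,0,0,0.0012,-0.1493,0.177,34.4],[-12.2,0,0,0.0012,-0.1493,0.177,34.4],[-12.2,0,0,0.0012,-0.1493,0.177,34.4],[-12.2,0,0,0.0012,-0.1493,0.177,34.4],[-12.2,0,0,0.0012,-0.1493,0.177,34.4],[-12.2,0,0,0.0012,-0.1493,0.177,34.4],[-12.2,0,0,0.03,-0.1493,0.177,34.4],[-12.2,0,0,0.06,-0.1493,0.177,34.4],[-12.2,0,0,0.08,-0.1493,0.177,34.4],[-12.2,0,0,0.08,-0.1493,0.177,34.4],[-12.2,0,0,0.08,-0.1493,0.177,34.4]]'
python3 - <<'E'
from h import *
st();c=cam("wrist");im=manip.capture("wrist");cv2.imwrite("pics/w5.png",im);np.save("w5.npy",c[2])
delta((.6373,.0628,.168),np.radians(97.5))
s=manip.state();R=Ro.from_quat(s["eef_rot"]);tip=s["tool_pos"]+R.apply([.0812,0,0]);print("tip",tip)
p=proj(c,tip)[0];print(p);x0,y0=(p-[75,55]).astype(int);print(x0,y0)
cv2.imwrite("pics/w5c.png",cv2.resize(im[y0:y0+110,x0:x0+150],None,fx=5,fy=5,interpolation=cv2.INTER_CUBIC))
E
```

```text
t: 7.2
tool_pos: [0.6365, 0.0636, 0.171]
eef_rot: [-0.046, 0.706, 0.047, 0.705]
contact_force: [-0.2, 0.3, -1.1]
opening: 0.0323
t 7.20 pos [0.6365 0.0636 0.171 ] yaw 97.54 xaxis [-0.0012  0.0011 -1.    ] F [-0.2  0.3 -1.1] op 0.0323 j [ 0.02  0.26  1.43  0.    1.45 -1.68]
row [ 0.02  0.08 -0.05] [ 0.0044 -0.0006 -0.0003]
tip [0.63764747 0.06347365 0.09119787]
[258.13012565 200.12055728]
183 145
```

View pics/w5c.png

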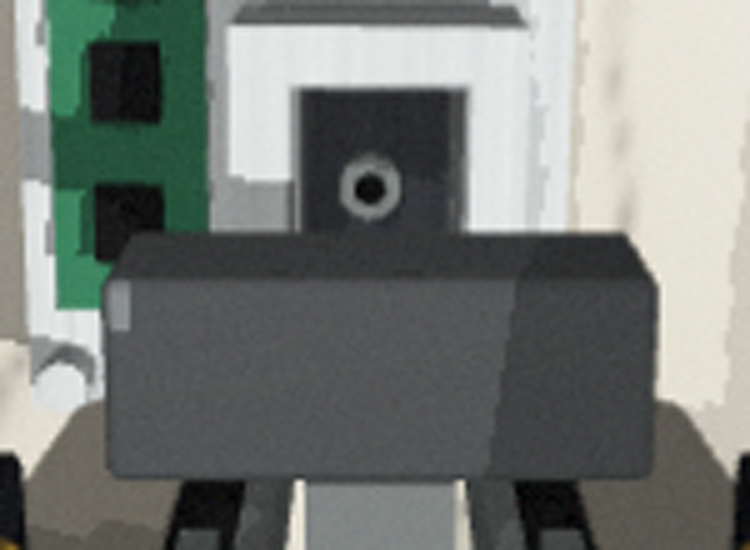

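```bash
python3 - <<'E'
from h import *
K,D,_=cam("wrist");c=(K,D,np.load("w5.npy"))
P=lambda p:(p[0]/5-.4+183,p[1]/5-.4+145)
def w(p,z): return onz(c,P(p),z)[:2]
ux=np.array([.9914,.1305]);uy=np.array([-.1305,.9914]);C=np.array([.6340,.0632])
def loc(q): q=q-C;return np.round([q@ux*1e3,q@uy*1e3],2)
for p in((300,90),(466,90),(297,225),(464,225)):print("mouth",loc(w(p,.07)))
for z in(.022,.027,.033):print("sp",loc(w((371,187),z)))
z=.171+.0628
for p in((105,280),(657,280),(105,475),(657,475)):print("block",loc(w(p,z)))
print("tcp",loc(np.array([.6365,.0636])),"tip",loc(np.array([.6376,.0635])))
E
```

```text
mouth [-21.68 -12.67]
mouth [-21.71  13.92]
mouth [  0.56 -13.38]
mouth [ 0.53 13.89]
sp [ 4.59 -1.48]
sp [ 3.51 -1.47]
sp [ 2.21 -1.44]
block [-35.14 -17.67]
block [-35.18  17.64]
block [-21.82 -18.18]
block [-21.85  18.2 ]
tcp [2.53 0.07] tip [ 3.61 -0.17]
```

```bash
python3 - <<'E'
from h import *
delta((.63745,.06305,.120),np.radians(97.5))
E

```

```text
row [ 0.02  0.08 -0.05] [ 0.0524 -0.0004 -0.0002]
```

```bash
python3 -m handwheel '[[0,0.1,0,0.002,-0.0004,-0.0002,34.4],[0,0.1,0,0.008,-0.0004,-0.0002,34.4],[0,0.1,0,0.018,-0.0004,-0.0002,34.4],[0,0.1,0,0.03,-0.0004,-0.0002,34.4],[0,0.1,0,0.042,-0.0004,-0.0002,34.4],[0,0.1,0,0.0524,-0.0004,-0.0002,34.4],[0,0.1,0,0.0524,-0.0004,-0.0002,34.4],[0,0.1,0,0.0524,-0.0004,-0.0002,34.4],[0,0.1,0,0.0524,-0.0004,-0.0002,34.4]]'
python3 - <<'E'
from h import *
st();delta((.63745,.06305,.105),np.radians(97.5))
E
```

```text
t: 8.15
tool_pos: [0.6379, 0.063, 0.1206]
eef_rot: [-0.046, 0.705, 0.047, 0.706]
contact_force: [0.1, -0.3, -0.9]
opening: 0.0321
t 8.15 pos [0.6379 0.063  0.1206] yaw 97.52 xaxis [ 6.e-04  8.e-04 -1.e+00] F [ 0.1 -0.3 -0.9] op 0.0321 j [ 0.02  0.3   1.47  0.    1.37 -1.68]
row [ 0.02  0.04 -0.04] [ 0.0156  0.0001 -0.0005]
```

```bash
python3 -m handwheel '[[0,0,0,0.005,0,-0.0004,34.4],[0,0,0,0.0095,0,-0.0004,34.4],[0,0,0,0.011,0,-0.0004,34.4],[0,0,0,0.0125,0,-0.0004,34.4],[0,0,0,0.0125,0,-0.0004,34.4]]'; python3 -m handwheel '[[0,0,0,0.0010,0,0,34.4],[0,0,0,0.002,0,0,34.4],[0,0,0,0.002,0,0,34.4]]';python3 -m handwheel '[[0,0,0,0.0010,0,0,34.4],[0,0,0,0.002,0,0,34.4],[0,0,0,0.002,0,0,34.4]]'
```

```text
t: 8.65
tool_pos: [0.6374, 0.0629, 0.1078]
eef_rot: [-0.046, 0.706, 0.047, 0.706]
contact_force: [-0.7, -0.3, -1.3]
opening: 0.0321
t: 8.95
tool_pos: [0.6373, 0.063, 0.1057]
eef_rot: [-0.046, 0.706, 0.047, 0.706]
contact_force: [0.1, -0.6, -1.4]
opening: 0.0321
t: 9.25
tool_pos: [0.6372, 0.063, 0.1035]
eef_rot: [-0.046, 0.706, 0.047, 0.706]
contact_force: [-0.1, -0.0, -1.4]
opening: 0.0323
```

```bash
for i in 1; do python3 -m handwheel '[[0,0,0,0.0010,0,0,34.4],[0,0,0,0.0015,0,0,34.4],[0,0,0,0.0015,0,0,34.4]]';done; python3 -m handwheel '[[0,0,0,0.0010,0,0,34.4],[0,0,0,0.0015,0,0,34.4],[0,0,0,0.0015,0,0,34.4]]'
```

```text
t: 9.55
tool_pos: [0.6381, 0.063, 0.1033]
eef_rot: [-0.046, 0.705, 0.047, 0.706]
contact_force: [-0.9, -0.4, 4.4]
opening: 0.0324
t: 9.85
tool_pos: [0.639, 0.0631, 0.1031]
eef_rot: [-0.046, 0.704, 0.047, 0.707]
contact_force: [-0.9, 0.4, 7.6]
opening: 0.0324
```

```bash
python3 - <<'E'
from h import *
st();delta((.63745,.0630,.1037),np.radians(97.5))
E
```

```text
t 9.85 pos [0.639  0.0631 0.1031] yaw 97.52 xaxis [ 0.0042  0.001  -1.    ] F [-0.9  0.4  7.6] op 0.0324 j [ 0.02  0.32  1.49  0.    1.33 -1.68]
row [ 0.02  0.24 -0.03] [-0.0006  0.0001 -0.0016]
```

```bash
python3 -m handwheel '[[0,0.24,0,-0.0006,0.0001,-0.0016,34.4],[0,0.24,0,-0.0006,0.0001,-0.0016,34.4],[0,0.24,0,-0.0006,0.0001,-0.0016,34.4]]'; python3 -m handwheel '[[0,0,0,0,0,0,30],[0,0,0,0,0,0,26],[0,0,0,0,0,0,22],[0,0,0,0,0,0,20],[0,0,0,0,0,0,20],[0,0,0,0,0,0,20],[0,0,0,0,0,0,20],[0,0,0,0,0,0,20]]' 25
```

```text
t: 10.15
tool_pos: [0.6372, 0.0629, 0.1033]
eef_rot: [-0.046, 0.706, 0.047, 0.705]
contact_force: [-0.7, 0.6, -0.4]
opening: 0.0323
t: 10.95
tool_pos: [0.6372, 0.063, 0.1033]
eef_rot: [-0.046, 0.706, 0.047, 0.705]
contact_force: [0.5, 0.3, 1.4]
opening: 0.0227
```

```bash
python3 -m handwheel '[[0,0,0,0,0,0,20],[0,0,0,0,0,0,20],[0,0,0,0,0,0,20],[0,0,0,0,0,0,20]]'
python3 - <<'E'
from h import *
st();c=cam("wrist");im=manip.capture("wrist");cv2.imwrite("pics/w6.png",im);np.save("w6.npy",c[2])
p=proj(c,(.6374,.0628,.07))[0];print(p);x0,y0=(p-[75,70]).astype(int);print(x0,y0)
cr=im[y0:y0+110,x0:x0+150]
cv2.imwrite("pics/w6c.png",cv2.resize(cr,None,fx=5,fy=5,interpolation=cv2.INTER_CUBIC))
E
```

```text
t: 11.35
tool_pos: [0.6372, 0.0629, 0.1033]
eef_rot: [-0.046, 0.706, 0.047, 0.705]
contact_force: [0.4, 0.1, 1.3]
opening: 0.0227
t 11.35 pos [0.6372 0.0629 0.1033] yaw 97.52 xaxis [-7.e-04  4.e-04 -1.e+00] F [0.4 0.1 1.3] op 0.0227 j [ 0.02  0.32  1.49  0.    1.34 -1.68]
[258.30652668 218.45051366]
183 148
```

View pics/w6c.png

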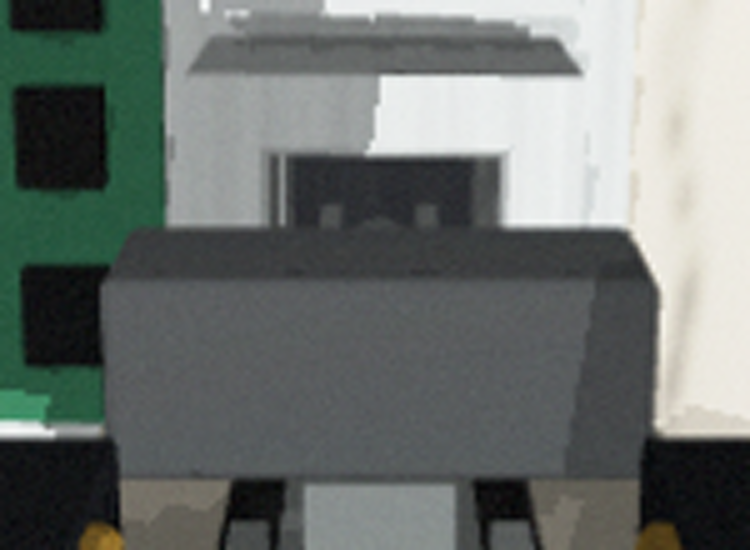

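Between the tips at crop (330,215) and (427,215), the spacer's rim is just visible at (380,220). The tips measure about 18 mm over their outsides, which matches a pinched spacer. I'll lift and check.

```bash
python3 -m handwheel '[[0,0,0,-0.002,0,0,20],[0,0,0,-0.006,0,0,20],[0,0,0,-0.014,0,0,20],[0,0,0,-0.026,0,0,20],[0,0,0,-0.04,0,0,20],[0,0,0,-0.055,0,0,20],[0,0,0,-0.07,0,0,20],[0,0,0,-0.08,0,0,20],[0,0,0,-0.085,0,0,20],[0,0,0,-0.085,0,0,20]]'
python3 - <<'E'
from h import *
st();s=manip.state();R=Ro.from_quat(s["eef_rot"]);tip=s["tool_pos"]+R.apply([.0812,0,0]);print(tip)
out=[]
for n in("scene","side"):
    c=cam(n);im=manip.capture(n);cv2.imwrite(f"pics/{n}1.png",im);p=proj(c,tip)[0];print(n,p)
    x0,y0=(p-[32,32]).astype(int);print(x0,y0)
    out.append(cv2.resize(im[y0:y0+60,x0:x0+64],None,fx=6,fy=6,interpolation=cv2.INTER_CUBIC))
cv2.imwrite("pics/l1.png",np.hstack(out))
E
```

```text
t: 12.4
tool_pos: [0.6378, 0.0629, 0.1894]
eef_rot: [-0.046, 0.705, 0.047, 0.706]
contact_force: [-0.3, -0.1, -1.3]
opening: 0.0229
t 12.40 pos [0.6378 0.0629 0.1894] yaw 97.52 xaxis [ 1.e-03  4.e-04 -1.e+00] F [-0.3 -0.1 -1.3] op 0.0229 j [ 0.02  0.25  1.4   0.    1.48 -1.68]
[0.63783252 0.06294512 0.10822841]
scene [245.13189937 212.79879518]
213 180
side [246.6963492  181.61090737]
214 149
```

View pics/l1.png

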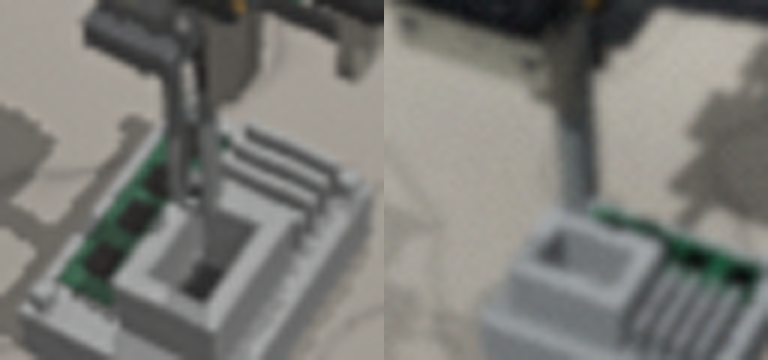

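```bash
python3 -m handwheel '[[0,0,0,0,0,0.03,20],[0,0,0,0,0,0.05,20],[0,0,0,0,0,0.056,20],[0,0,0,0,0,0.056,20],[0,0,0,0,0,0.056,20]]'
python3 - <<'E'
from h import *
K,D,_=cam("wrist");c6=(K,D,np.load("w6.npy"))
w=lambda x,y,z:onz(c6,(x/5-.4+183,y/5-.4+148),z)[:2]
for z in(.022,.026):print("out",np.linalg.norm(w(318,212,z)-w(440,212,z)),"in",np.linalg.norm(w(342,212,z)-w(416,212,z)))
c=cam("wrist");im=manip.capture("wrist");cv2.imwrite("pics/w7.png",im);np.save("w7.npy",c[2])
def prof(cc,im):
    C=np.array([.634,.0632]);ux=np.array([.9914,.1305]);uy=np.array([-.1305,.9914])
    G=np.zeros((13,9),int)
    for i,a in enumerate(range(-18,19,3)):
        for j,b in enumerate(range(-12,13,3)):
            p=proj(cc,np.r_[C+ux*a/1e3+uy*b/1e3,.027])[0].round().astype(int)
            G[i,j]=im[p[1],p[0]].mean() if 0<=p[1]<384 else -1
    return G
print(np.hstack([prof((K,D,np.load("w2.npy")),cv2.imread("pics/w2.png")),prof(c,im)]))
st()
E
```

```text
t: 13.0
tool_pos: [0.6916, 0.0702, 0.1868]
eef_rot: [-0.046, 0.707, 0.047, 0.705]
contact_force: [0.7, -1.0, -1.4]
opening: 0.0229
out 0.018453495458094004 in 0.011192583784036403
out 0.018155801058041085 in 0.011012023438588713
[[32 27 32 35 32 30 37 33 30 46 44 47 51 44 48 46 47 48]
 [28 31 33 32 30 32 34 33 34 43 44 47 51 48 47 48 44 47]
 [33 32 34 30 31 27 32 31 34 47 47 46 50 46 51 50 49 52]
 [34 33 32 31 31 33 33 30 32 46 46 48 49 48 46 49 47 46]
 [34 30 30 39 29 33 34 31 32 47 45 51 49 49 44 44 47 48]
 [29 36 31 33 29 34 32 32 33 45 42 47 48 45 44 50 45 48]
 [32 26 94 75 85 77 25 32 34 45 46 43 49 46 45 50 50 48]
 [32 29 95  7 17 99 44 37 43 42 45 50 62 53 46 59 55 59]
 [29 29 99 53 75 86 43 39 42 43 44 45 62 60 54 60 60 62]
 [33 31 30 72 40 32 42 42 40 44 49 48 61 57 56 60 59 60]
 [30 27 31 39 32 38 39 41 40 45 45 64 58 58 51 61 58 62]
 [31 30 42 41 40 38 45 42 41 40 46 60 60 59 54 60 56 57]
 [29 29 39 37 38 37 38 37 41 41 46 59 59 56 56 57 56 59]]
t 13.05 pos [0.6917 0.0701 0.1872] yaw 97.52 xaxis [-2.6e-03  3.0e-04 -1.0e+00] F [-0.4 -0.2 -1.2] op 0.0225 j [ 0.03  0.4   1.22  0.    1.52 -1.67]
```

```bash
python3 - <<'E'
from h import *
delta((.50,-.284,.20),np.radians(80))
E
```

```text
row [17.52 -0.15 -0.02] [-0.0124 -0.326  -0.2364]
```

```bash
python3 -m handwheel '[[1,0,0,-0.012,-0.02,-0.0145,20],[3,0,0,-0.012,-0.055,-0.040,20],[5,0,0,-0.012,-0.09,-0.065,20],[7,0,0,-0.012,-0.13,-0.094,20],[9,0,0,-0.012,-0.17,-0.123,20],[11,0,0,-0.012,-0.21,-0.152,20],[13,0,0,-0.012,-0.25,-0.181,20],[15,0,0,-0.012,-0.285,-0.207,20],[16.5,0,0,-0.012,-0.31,-0.225,20],[17.5,0,0,-0.012,-0.326,-0.236,20],[17.5,0,0,-0.012,-0.326,-0.236,20],[17.5,0,0,-0.012,-0.326,-0.236,20]]'
python3 - <<'E'
from h import *
st();c=cam("wrist");im=manip.capture("wrist");cv2.imwrite("pics/w8.png",im);np.save("w8.npy",c[2])
a=cam("scene");b=cam("side");ia=manip.capture("scene")
s=manip.state();tip=s["tool_pos"]+Ro.from_quat(s["eef_rot"]).apply([.0812,0,0]);q=proj(a,tip)[0].astype(int);x0,y0=q-[35,40];print(tip,q,x0,y0)
V=cv2.resize(ia[y0:y0+80,x0:x0+70],None,fx=5,fy=5,interpolation=cv2.INTER_CUBIC)
out=np.hstack([cv2.resize(im[:, 100:420],None,fx=1.25,fy=1.25)[:400],V]);print(out.shape);cv2.imwrite("pics/d1.png",out)
E
```

```text
t: 14.25
tool_pos: [0.5, -0.2838, 0.1998]
eef_rot: [0.062, 0.705, -0.062, 0.704]
contact_force: [-0.2, 0.6, -2.8]
opening: 0.0229
t 14.25 pos [ 0.5    -0.2838  0.1998] yaw 79.98 xaxis [-2.2e-03  5.0e-04 -1.0e+00] F [-0.2  0.6 -2.8] op 0.0229 j [-0.6   0.07  1.58 -0.    1.49 -2.  ]
[ 0.50045674 -0.28291344  0.1184744 ] [179 120] 144 80
(400, 750, 3)
```

View pics/d1.png

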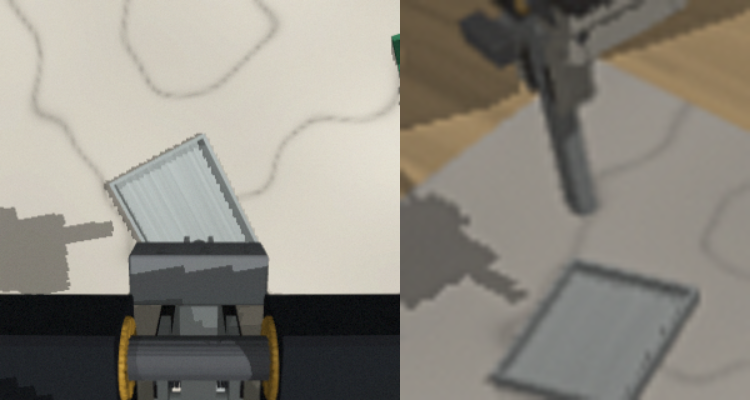

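```bash
python3 - <<'E'
from h import *
K,D,_=cam("wrist");c=(K,D,np.load("w8.npy"))
w=lambda x,y,z:onz(c,(x/1.25+100-.1,y/1.25-.1),z)[:2]
A=w(107,184,.012);B=w(202,134,.012);d=B-A;L=np.linalg.norm(d);n=np.array([-d[1],d[0]])/L
for k in(1,-1):print(A,B,L,(A+B)/2+k*.055*n)
print(np.degrees(np.arctan2(d[1],d[0])))
print("img down pt",w(255,240,.012))
E
```

```text
[ 0.45973387 -0.35509377] [ 0.4333625  -0.26932691] 0.08972961676650923 [ 0.39397717 -0.32837474]
[ 0.45973387 -0.35509377] [ 0.4333625  -0.26932691] 0.08972961676650923 [ 0.49911921 -0.29604594]
107.09148011763159
img down pt [ 0.52938202 -0.23939863]
```

```bash
python3 - <<'E'
from h import *
delta((.499,-.294,.091),np.radians(80))
E
```

```text
row [ 0.08 -0.13 -0.01] [ 0.1087 -0.0112  0.0005]
```

```bash
python3 -m handwheel '[[0,-0.1,0,0.01,-0.011,0.0005,20],[0,-0.1,0,0.03,-0.011,0.0005,20],[0,-0.1,0,0.055,-0.011,0.0005,20],[0,-0.1,0,0.075,-0.011,0.0005,20],[0,-0.1,0,0.092,-0.011,0.0005,20],[0,-0.1,0,0.102,-0.011,0.0005,20],[0,-0.1,0,0.108,-0.011,0.0005,20],[0,-0.1,0,0.108,-0.011,0.0005,20],[0,-0.1,0,0.108,-0.011,0.0005,20]]'
python3 - <<'E'
from h import *
st();delta((.499,-.295,.087),np.radians(80))
E
```

```text
t: 15.25
tool_pos: [0.4995, -0.2941, 0.0924]
eef_rot: [0.061, 0.704, -0.061, 0.705]
contact_force: [0.6, -1.4, -0.2]
opening: 0.0226
t 15.25 pos [ 0.4995 -0.2941  0.0924] yaw 80.10 xaxis [ 3.e-04 -4.e-04 -1.e+00] F [ 0.6 -1.4 -0.2] op 0.0226 j [-0.62  0.17  1.68 -0.    1.29 -2.02]
row [0.1  0.02 0.02] [ 0.0054 -0.001  -0.0003]
```

```bash
python3 -m handwheel '[[0,0,0,0.002,0,0,20],[0,0,0,0.004,0,0,20],[0,0,0,0.0055,0,0,20],[0,0,0,0.0055,0,0,20],[0,0,0,0.0055,0,0,20]]'; python3 -m handwheel '[[0,0,0,0.0008,0,0,20],[0,0,0,0.0015,0,0,20],[0,0,0,0.0015,0,0,20]]';python3 -m handwheel '[[0,0,0,0.0008,0,0,20],[0,0,0,0.001,0,0,20],[0,0,0,0.001,0,0,20]]'
```

```text
t: 15.75
tool_pos: [0.4995, -0.2941, 0.0869]
eef_rot: [0.061, 0.704, -0.061, 0.705]
contact_force: [-0.5, 0.6, -1.3]
opening: 0.023
t: 16.05
tool_pos: [0.4994, -0.294, 0.0852]
eef_rot: [0.061, 0.704, -0.061, 0.704]
contact_force: [0.6, -0.8, -1.1]
opening: 0.0227
t: 16.35
tool_pos: [0.4993, -0.294, 0.0842]
eef_rot: [0.061, 0.704, -0.061, 0.704]
contact_force: [-0.2, -0.9, -1.3]
opening: 0.0227
```

```bash
python3 -m handwheel '[[0,0,0,0.0006,0,0,20],[0,0,0,0.0008,0,0,20],[0,0,0,0.0008,0,0,20]]';python3 -m handwheel '[[0,0,0,0.0006,0,0,20],[0,0,0,0.0008,0,0,20],[0,0,0,0.0008,0,0,20]]'
```

```text
t: 16.65
tool_pos: [0.4997, -0.2942, 0.084]
eef_rot: [0.061, 0.704, -0.061, 0.705]
contact_force: [-0.2, 1.2, 5.1]
opening: 0.023
t: 16.95
tool_pos: [0.5, -0.2944, 0.084]
eef_rot: [0.061, 0.704, -0.061, 0.705]
contact_force: [-2.1, 1.8, 6.5]
opening: 0.023
```

```bash
python3 -m handwheel '[[0,0,0,-0.0006,0,0,24],[0,0,0,-0.0006,0,0,27],[0,0,0,-0.0006,0,0,30],[0,0,0,-0.0006,0,0,34.4],[0,0,0,-0.0006,0,0,34.4],[0,0,0,-0.0006,0,0,34.4],[0,0,0,-0.0006,0,0,34.4]]' 15;  python3 -m handwheel '[[0,0,0,-0.003,0,0,34.4],[0,0,0,-0.008,0,0,34.4],[0,0,0,-0.02,0,0,34.4],[0,0,0,-0.045,0,0,34.4],[0,0,0,-0.08,0,0,34.4],[0,0,0,-0.12,0,0,34.4],[0,0,0,-0.16,0,0,34.4],[0,0,0,-0.175,0,0,34.4],[0,0,0,-0.175,0,0,34.4]]'
python3 - <<'E'
from h import *
st();ims=[]
for n in("scene","side"):
    c=cam(n);im=manip.capture(n);cv2.imwrite(f"pics/{n}2.png",im);o=cv2.imread(f"pics/{n}0.png");p=proj(c,(.4994,-.294,.006))[0];print(n,p)
    x,y=p.round().astype(int);print(im[y-4:y+5,x-5:x+6].mean(2).astype(int));
delta((.4732,.2259,.262),np.radians(85.26))
E
```

```text
t: 17.65
tool_pos: [0.5, -0.2944, 0.0845]
eef_rot: [0.061, 0.704, -0.061, 0.705]
contact_force: [0.5, -0.6, 0.3]
opening: 0.0323
t: 18.55
tool_pos: [0.5011, -0.2952, 0.2635]
eef_rot: [0.059, 0.702, -0.062, 0.707]
contact_force: [0.2, -0.7, -1.2]
opening: 0.0326
t 18.55 pos [ 0.5011 -0.2952  0.2635] yaw 80.10 xaxis [ 0.0067 -0.0048 -1.    ] F [ 0.2 -0.7 -1.2] op 0.0326 j [-0.62  0.06  1.48 -0.    1.59 -2.02]
scene [182.96992955 146.59458015]
[[131 131 132 130 131 131 131 130 130 130 132]
 [130 132 131 131 130 130 131 129 130 130 132]
 [131 131 131 126 110 114 128 128 131 132 131]
 [132 131 121 116  79  88 115 128 131 131 131]
 [130 131 115 104  90  96 102 125 131 130 128]
 [130 131 127  95  93  96 106 128 131 129 128]
 [129 130 130 115 110 114 123 130 130 127 127]
 [129 129 128 128 128 130 130 130 130 127 127]
 [129 128 128 128 130 129 129 128 127 126 128]]
side [336.16695262 154.32158527]
[[138 133 136 135 137 138 135 137 134 134 137]
 [135 137 138 134 135 137 136 136 138 139 135]
 [136 137 136 132 127 131 134 137 135 137 138]
 [135 130 131 123 109 113 124 133 137 135 139]
 [137 132 122 109  95  99 117 129 134 138 137]
 [135 130 123 111 105 107 119 130 134 137 137]
 [133 136 130 120 121 120 126 135 136 135 140]
 [130 133 134 131 129 130 135 136 135 137 139]
 [132 133 135 132 136 136 133 135 136 137 139]]
row [-5.16  0.02  0.02] [-0.0039  0.5076 -0.1151]
```

The spacer shows in the dish in both static views, exactly at its predicted pixel. Returning the tongs.

```bash
python3 -m handwheel '[[0,0,0,-0.0039,0.02,-0.005,34.4],[-1,0,0,-0.0039,0.06,-0.014,34.4],[-2,0,0,-0.0039,0.105,-0.024,34.4],[-2,0,0,-0.0039,0.15,-0.034,34.4],[-3,0,0,-0.0039,0.2,-0.045,34.4],[-3,0,0,-0.0039,0.25,-0.057,34.4],[-4,0,0,-0.0039,0.3,-0.068,34.4],[-4,0,0,-0.0039,0.35,-0.079,34.4],[-5,0,0,-0.0039,0.4,-0.091,34.4],[-5.2,0,0,-0.0039,0.44,-0.1,34.4],[-5.2,0,0,-0.0039,0.475,-0.108,34.4],[-5.2,0,0,-0.0039,0.5,-0.113,34.4]]'
python3 - <<'E'
from h import *
delta((.4732,.2259,.258),np.radians(85.26))
E
```

```text
t: 19.85
tool_pos: [0.472, 0.2202, 0.2586]
eef_rot: [0.028, 0.708, -0.029, 0.705]
contact_force: [0.3, 0.0, -0.4]
opening: 0.0323
row [ 0.16 -0.25  0.11] [0.0006 0.0058 0.0008]
```

```bash
python3 -m handwheel '[[0.2,-0.2,0.1,0,0.0058,0.0008,34.4],[0.2,-0.2,0.1,0,0.0058,0.0008,34.4],[0.2,-0.2,0.1,0,0.0058,0.0008,34.4],[0.2,-0.2,0.1,0,0.0058,0.0008,34.4],[0.2,-0.2,0.1,0,0.0058,0.0008,34.4]]'
python3 - <<'E'
from h import *
st();delta((.4732,.2259,.109),np.radians(85.3))
c=cam("wrist");im=manip.capture("wrist");cv2.imwrite("pics/w9.png",im);np.save("w9.npy",c[2])
# compare head block with w4 (same held state just after lifting)
o=cv2.imread("pics/w4.png");d=cv2.phaseCorrelate(o[200:260,200:320,1].astype(float),im[200:260,200:320,1].astype(float));print(d)
E
```

```text
t: 20.35
tool_pos: [0.4735, 0.2248, 0.2586]
eef_rot: [0.03, 0.707, -0.03, 0.706]
contact_force: [1.4, -1.0, -0.2]
opening: 0.0324
t 20.35 pos [0.4735 0.2248 0.2586] yaw 85.12 xaxis [-8.e-04 -2.e-04 -1.e+00] F [ 1.4 -1.  -0.2] op 0.0324 j [ 0.35 -0.09  1.64  0.    1.59 -1.14]
row [-0.18 -0.05  0.02] [ 0.1496  0.0011 -0.0003]
((0.06878745971955169, 0.7364616633695107), 0.6574756063337612)
```

```bash
python3 -m handwheel '[[-0.2,0,0,0.01,0.0011,-0.0003,34.4],[-0.2,0,0,0.035,0.0011,-0.0003,34.4],[-0.2,0,0,0.06,0.0011,-0.0003,34.4],[-0.2,0,0,0.085,0.0011,-0.0003,34.4],[-0.2,0,0,0.11,0.0011,-0.0003,34.4],[-0.2,0,0,0.13,0.0011,-0.0003,34.4],[-0.2,0,0,0.143,0.0011,-0.0003,34.4],[-0.2,0,0,0.1496,0.0011,-0.0003,34.4],[-0.2,0,0,0.1496,0.0011,-0.0003,34.4],[-0.2,0,0,0.1496,0.0011,-0.0003,34.4]]'
python3 - <<'E'
from h import *
st();delta((.4732,.2259,.104),np.radians(85.3))
E
```

```text
t: 21.4
tool_pos: [0.4739, 0.2262, 0.1101]
eef_rot: [0.029, 0.706, -0.029, 0.707]
contact_force: [0.1, -0.5, 0.0]
opening: 0.032
t 21.40 pos [0.4739 0.2262 0.1101] yaw 85.33 xaxis [ 7.e-04  4.e-04 -1.e+00] F [ 0.1 -0.5  0. ] op 0.0320 j [ 0.35  0.01  1.82  0.    1.31 -1.14]
row [ 0.03  0.04 -0.02] [ 0.0061 -0.0004 -0.0007]
```

```bash
python3 -m handwheel '[[0,0,0,0.003,-0.0004,-0.0007,34.4],[0,0,0,0.005,-0.0004,-0.0007,34.4],[0,0,0,0.0065,-0.0004,-0.0007,34.4],[0,0,0,0.0065,-0.0004,-0.0007,34.4],[0,0,0,0.0065,-0.0004,-0.0007,34.4]]'; python3 -m handwheel '[[0,0,0,0.0008,0,0,34.4],[0,0,0,0.0015,0,0,34.4],[0,0,0,0.0015,0,0,34.4]]'; python3 -m handwheel '[[0,0,0,0.0008,0,0,34.4],[0,0,0,0.001,0,0,34.4],[0,0,0,0.001,0,0,34.4]]'
```

```text
t: 21.9
tool_pos: [0.4731, 0.2259, 0.1036]
eef_rot: [0.029, 0.706, -0.029, 0.707]
contact_force: [0.1, 0.3, -1.1]
opening: 0.0321
t: 22.2
tool_pos: [0.4731, 0.2259, 0.102]
eef_rot: [0.029, 0.706, -0.029, 0.707]
contact_force: [0.3, 0.8, -1.3]
opening: 0.0323
t: 22.5
tool_pos: [0.4735, 0.2259, 0.1013]
eef_rot: [0.029, 0.706, -0.029, 0.707]
contact_force: [1.6, -0.6, 2.0]
opening: 0.0319
```

Seated at the original height (0.1013 m). Releasing gently and backing up.

```bash
python3 -m handwheel '[[0,0,0,0,0,0,38],[0,0,0,0,0,0,42],[0,0,0,0,0,0,46],[0,0,0,0,0,0,50],[0,0,0,0,0,0,60],[0,0,0,0,0,0,80],[0,0,0,0,0,0,100],[0,0,0,0,0,0,100],[0,0,0,0,0,0,100],[0,0,0,0,0,0,100],[0,0,0,0,0,0,100],[0,0,0,0,0,0,100]]'; python3 -m handwheel '[[0,0,0,-0.01,0,0,100],[0,0,0,-0.03,0,0,100],[0,0,0,-0.06,0,0,100],[0,0,0,-0.1,0,0,100],[0,0,0,-0.14,0,0,100],[0,0,0,-0.168,0,0,100],[0,0,0,-0.168,0,0,100],[0,0,0,-0.168,0,0,100]]'
python3 - <<'E'
from h import *
st()
w=manip.capture("wrist");cv2.imwrite("pics/w10.png",w)
o=cv2.imread("pics/w1.png")
out=[cv2.resize(o[120:240,205:325],(370,370)),cv2.resize(w[120:240,205:325],(370,370))]
out=[np.hstack(out)]
r=[]
for n,x,y in(("scene",320,170),("side",235,215)):
    im=manip.capture(n);cv2.imwrite(f"pics/{n}3.png",im)
    r.append(cv2.resize(im[y:y+70,x:x+55 if 0 else x+112],(370,231)))
    d=cv2.absdiff(im,cv2.imread(f"pics/{n}0.png")).max(2)
    print(n,[tuple(q[:5]) for q in cv2.connectedComponentsWithStats((cv2.medianBlur(d,3)>40).astype(np.uint8))[2][1:] if q[4]>6])
cv2.imwrite("pics/f1.png",np.vstack([out[0],np.hstack(r)])[:600])
E
```

```text
t: 23.7
tool_pos: [0.4734, 0.2259, 0.1013]
eef_rot: [0.029, 0.706, -0.029, 0.707]
contact_force: [-0.0, 0.6, 0.5]
opening: 0.0929
t: 24.5
tool_pos: [0.4737, 0.226, 0.2706]
eef_rot: [0.029, 0.705, -0.028, 0.708]
contact_force: [0.2, 0.3, -0.7]
opening: 0.0931
t 24.50 pos [0.4737 0.226  0.2706] yaw 85.33 xaxis [ 0.0034  0.0012 -1.    ] F [ 0.2  0.3 -0.7] op 0.0931 j [ 0.35 -0.09  1.62 -0.    1.61 -1.14]
scene [(np.int32(387), np.int32(0), np.int32(14), np.int32(12), np.int32(139)), (np.int32(331), np.int32(5), np.int32(18), np.int32(21), np.int32(251)), (np.int32(374), np.int32(13), np.int32(12), np.int32(5), np.int32(27)), (np.int32(384), np.int32(28), np.int32(24), np.int32(40), np.int32(337)), (np.int32(255), np.int32(38), np.int32(75), np.int32(31), np.int32(568)), (np.int32(222), np.int32(42), np.int32(25), np.int32(12), np.int32(130)), (np.int32(222), np.int32(58), np.int32(13), np.int32(10), np.int32(42)), (np.int32(282), np.int32(61), np.int32(5), np.int32(3), np.int32(9)), (np.int32(267), np.int32(61), np.int32(148), np.int32(101), np.int32(3524)), (np.int32(220), np.int32(66)
[... 3000 characters left out ...]
np.int32(330), np.int32(6), np.int32(5), np.int32(11)), (np.int32(252), np.int32(349), np.int32(3), np.int32(3), np.int32(7)), (np.int32(248), np.int32(361), np.int32(5), np.int32(3), np.int32(8)), (np.int32(267), np.int32(368), np.int32(3), np.int32(3), np.int32(7)), (np.int32(196), np.int32(371), np.int32(8), np.int32(5), np.int32(16)), (np.int32(263), np.int32(373), np.int32(6), np.int32(2), np.int32(9)), (np.int32(214), np.int32(374), np.int32(6), np.int32(10), np.int32(31)), (np.int32(188), np.int32(377), np.int32(10), np.int32(7), np.int32(50)), (np.int32(220), np.int32(378), np.int32(8), np.int32(6), np.int32(35)), (np.int32(277), np.int32(379), np.int32(5), np.int32(2), np.int32(7))]
```

View pics/f1.png

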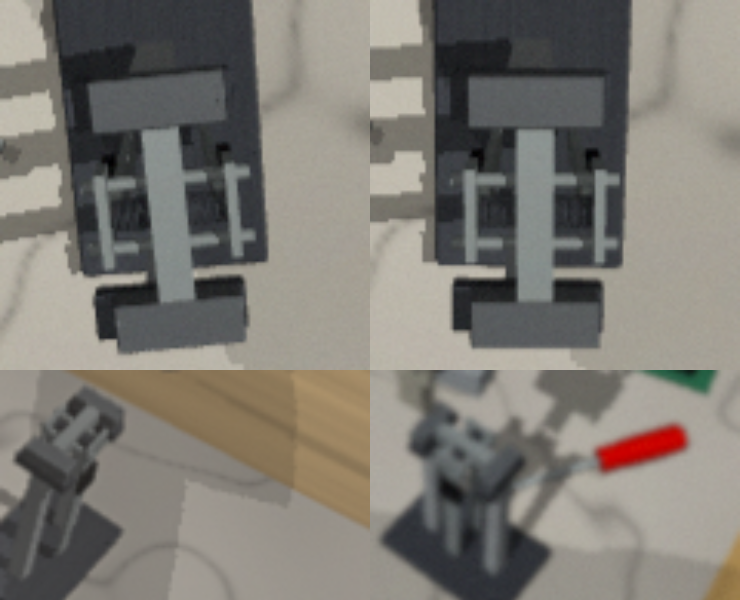

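The final view shows the tongs' head seated on both uprights as at the start: left is before, right is after, and only the camera yaw differs. Handing in.

```bash
python3 -c "
from station import manip
print(manip.hand_in())"
```

```text
the job is handed in; nothing more can be done
None
```

The spacer is on the dish floor and the tongs are back on their stand. The job was handed in at about 24.6 s of the 61 s allowed.

I took the tongs from the stand, squeezed them to about 32 mm over the pads and lowered them into the pocket. I felt the floor at about 22 mm above the bench and gripped the spacer there. I then lifted it out, lowered it until it touched the dish floor (about 6 N) and only then released it. The tongs went back to the height they were taken from and the arm backed off clear.

Last checks:
- **Pocket:** it showed empty in the wrist picture after the lift.
- **Spacer:** it showed at the predicted pixel in the dish in both fixed cameras. Flatness was judged from the contact height, which was as expected for the spacer on the dish floor, not from a close-up view.
- **Tongs:** the head sits squarely on both uprights, the same as in the first picture.
- **Bystanders:** comparing before and after pictures, I saw no bystander displaced. I put the remaining differences down to the arm and its shadow without checking each one.

One reading disagreed. With the spacer gripped, the gripper opening read 22.7 mm where about 26 mm was expected. I put this down to give in the rubber pads, because the tips measured about 18 mm over their outsides, which matches a held spacer.

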